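Spring open the touch-latch sauce-cup cupboard

ROBOT

A 7-joint arm with a two-finger parallel gripper is mounted at the origin on the work surface. World frame = base frame: x ahead of the robot, y to its left, z up, the work surface at z = 0. Lengths are in m, angles in rad, forces in N, time in s.
With the tool pointing down it reaches from about 0.425 to 0.95 m from the base axis. Payload 4.7 kg.
Tool frame: the origin (TCP) lies between the finger pads; the fingertips stand 25 mm ahead of it and the grasp point (between the pads) lies 6 mm ahead of it; x points along the fingers, z is the direction in which the jaws open and shut, and the axes are right-handed (so a half turn about x gives the same grasp; the last joint's range is limited). The gripper opens to 85 mm and grips with 20 to 120 N. Pads are 22 mm wide; open, the fingers measure 114 mm over their backs; the gripper's body (76 mm by 85 mm) begins 54 mm behind the grasp point. The pads swing forward as they close: fully open they stand 13 mm farther back than shut.
Start: joints at [-1.359, 0.469, -0.049, 1.532, 0.024, 1.141, -0.082], TCP at [0.161, 0.656, 0.256] pointing down, gripper open.
Joint ranges: [-2.59, 2.59], [-0.33, 1.99], [-1.39, 1.29], [0.1, 2.45], [-1.04, 4.18], [0.21, 1.99], [-2.66, 2.66]. Speed limits (rad/s): [2.57, 2.57, 3.14, 3.14, 3.14, 3.14, 3.14].

INTERFACE

Orientations are given as a 3x3 rotation matrix whose columns are the frame's x, y, z axes.
In Python, from rig import * gives the robot as it stands. Calls block until the motion is done:
- movep(position, orientation): joint-space move of the TCP to a pose.
- move_l(position, attitude=None, feed=0.15, until_force=None): straight line of the TCP; attitude=None keeps the orientation; feed is the mean speed in m/s. With until_force (N) it stops when the force on the tool has changed by that much, and returns True; else False.
- move_joints(angles): joint-space move.
- command_gripper(opening, newtons=None): finger opening in m; newtons is the grip in N (None keeps the last); returns when the fingers have stopped.
- sleep(seconds).
- inverse_kinematics(position, orientation): joint angles nearest the present ones, or None.
- sense(): the state.
- camera(name): name is "scene" or "top"; returns (picture, depth): 384x512x3 uint8, red, green, blue; 384x512 float32, m along the optical axis (not along the pixel's ray), 0 where there is no reading.
- camera_params(name): a dict with "K" (3x3 intrinsics, pixels), "position" and "rotation" of the camera in the world. Camera axes: x right, y down, z forward; pixel columns grow to the right and rows downward; lengths in m; the calibration is good to about 2 mm. A picture is of the moment at which its call begins. camera_params takes no time and is no camera call.
A pose or a line that the arm cannot do raises Unreachable and nothing moves.
- finish_job(): hands the job in, once; it reports no verdict.
The state is a dict: "time_s": time; "joint_pos": joint angles; "qd": joint speeds; "joint_efforts": joint torques, N m; "position": TCP position; "tcp_rot": TCP orientation; "wrist_force": force on the tool from outside, world axes, zero at the start; "ft_torque": the same for the moment, N m; "finger_gap": finger opening in m.
Only numpy, scipy, OpenCV 4.12 (cv2) and the standard library are available. Lean on these libraries where they do the work, as an engineer would, in place of code of your own. Each camera call takes 0.05 s, during which the arm holds its last target.

TASK

Open the wider of the two little push-to-open cupboards on the counter: press its door near the free edge so that the catch lets go and the door springs ajar, then reach behind the free edge and push the door from inside with the outside of your fingers until it stands wide open, about square to the cupboard front. Do not pinch the door, keep the narrow cupboard shut, and leave the bottle, the shaker and the scraper where they are.

Things in the scene. Friction and masses are not known exactly. Their poses are not given: they have to be found in the camera images.
- wide: wider cupboard, fixed: aluminium box 220 mm deep, 240 wide, 180 high, wooden door over its front. Origin: centre of its underside; x points front to back (front face at x = -110 mm), y to its left (as the robot sees it), z up. The two cupboards may stand either way round, each turned up to 0.2 rad
- wide_door (a joint): flat wooden touch-latch door, no handle: 240 mm wide, 16 thick, from 6 to 184 mm above the counter, hinged upright on its left (+y) edge. Angle in rad: 0 shut and latched, negative while pressed in, grows as the free right edge swings out towards the robot, stop at 1.75. Once ajar a light friction hinge (about 0.5 N at the edge) leaves it where it is pushed
- wide_door_hinge (a point): point on the wide door's hinge axis, 150 mm above the counter: the front left corner of the wide cupboard (-110, +120 mm in its frame). The door's inner face lies on this axis
- wide_door_push (a point): point to press: on the wide door's outer face, 30 mm from its free edge, 210 mm from the hinge axis, 150 mm above the counter. Moves with the door; x points into the door, y along it towards the hinge. Pressed in 3 to 4 mm here (4 to 5 N, firm stop at 7.5 mm) the catch lets go
- wide_catch (a point): the spring catch behind the wide door's free edge, on the front plane. Once released and the finger has backed off over 150 mm from the front, its rod pushes the door out to 0.28 rad or more (edge over 65 mm out). Rod and hook lie below 85 mm above the counter, 30 mm from the edge: behind the door work above 95 mm
- narrow: narrow cupboard, fixed: like the wide one but 150 mm wide. Origin: centre of its underside, x front to back
- narrow_door (a joint): door of the narrow cupboard, same kind but 150 mm wide, same catch. Angle in rad, 0 shut. To be left shut
- oil: amber oil bottle standing beside the wide cupboard, about 12 mm clear of its right side wall (free-edge side), at least 30 mm back from the front plane: 56 mm across, 190 mm tall, origin at the centre of its underside. To be left alone
- shaker: steel shaker standing on top of the narrow cupboard, 48 mm across, 84 mm tall, origin at the centre of its underside. To be left alone
- scraper: flat spatula with a wooden handle, 280 mm long, lying on the counter in front of the narrow cupboard, pointing roughly at it. To be left alone

How it is judged:
By the outcome, as a careful person would: the job done as asked, in the order asked, and still so for the second after the job is handed in, with the robot touching nothing.
It also fails if it takes over 48 s, if anything falls off the work surface, if the arm or the gripper's body presses on something with over 40 N, if the wrist force passes 120 N, or if a joint passes its speed limit or range.

## Working session

There is one attempt and no reset: what is moved stays moved. The work goes in short steps, each a Python script; the robot and the scene stay as the last script left them, time stands still between calls to the robot, and variables do not carry over. Pictures are saved under pics/ and viewed, and the job is handed in when it is done.

```bash
ls; mkdir -p pics; python3 - <<'E'
from rig import *
import cv2, numpy as np
for n in ("scene","top"):
    p,d=camera(n); cv2.imwrite(f"pics/{n}0.png",p[:,:,::-1]); np.savez(f"{n}0.npz",p=p,d=d)
    c=camera_params(n); print(n,c)
s=sense(); print(s["time_s"],s["position"],s["tcp_rot"])
E
```

```text
pics
scene {'K': array([[453.06407606,   0.        , 251.47349017],
       [  0.        , 453.06407606, 189.88974871],
       [  0.        ,   0.        ,   1.        ]]), 'position': array([ 0.65312181, -0.40630573,  1.35698425]), 'rotation': array([[ 0.94511163,  0.30921677, -0.10558884],
       [ 0.32670796, -0.89933055,  0.29063117],
       [-0.00509123, -0.30917561, -0.95099134]])}
top {'K': array([[351.52445024,   0.        , 261.68839049],
       [  0.        , 351.52445024, 194.56662697],
       [  0.        ,   0.        ,   1.        ]]), 'position': array([ 0.46433921, -0.03555008,  1.14438912]), 'rotation': array([[ 1.97425125e-04, -9.97187215e-01,  7.49507814e-02],
       [-9.99900992e-01,  8.57712939e-04,  1.40452966e-02],
       [-1.40700764e-02, -7.49461336e-02, -9.97088316e-01]])}
0.1 [0.16081822 0.65508118 0.25536665] [[-3.40530247e-04 -9.71167185e-01  2.38399209e-01]
 [-1.70398362e-03  2.38399441e-01  9.71165693e-01]
 [-9.99998490e-01 -7.55170545e-05 -1.73603520e-03]]
```

View pics/scene0.png

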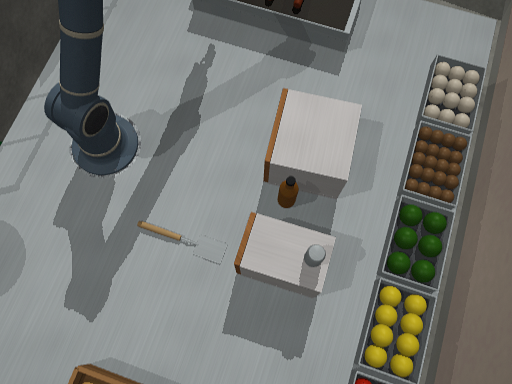

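View pics/top0.png

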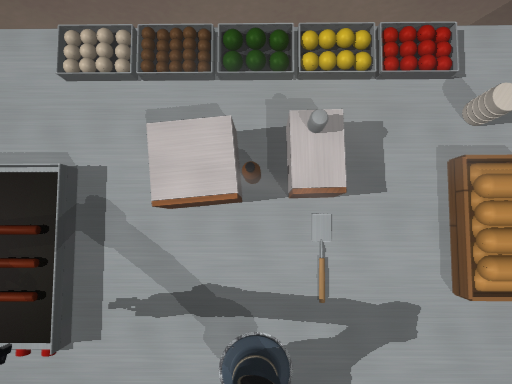

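The top view shows the wide cupboard at about (195,160), hinge on its left, and the narrow one at (317,150) with the shaker on it. The bottle is between them at (251,170), and the scraper lies at (322,260). Next I'll measure them.

```bash
cat > h.py <<'E'
import numpy as np, cv2
from rig import *
def pts(n,d):
    c=camera_params(n);K=c["K"];v,u=np.mgrid[0:d.shape[0],0:d.shape[1]]
    P=np.stack([(u-K[0,2])/K[0,0]*d,(v-K[1,2])/K[1,1]*d,d],-1)@c["rotation"].T+c["position"]
    P[d==0]=np.nan
    return P
def wood(p):
    h=cv2.cvtColor(p,cv2.COLOR_RGB2HSV);return (h[...,0]<20)&(h[...,1]>110)&(h[...,2]>50)
E
python3 - <<'E'
from h import *
for n in("top","scene"):
    z=np.load(n+"0.npz");P=pts(n,z["d"]);w=wood(z["p"])
    Z=P[...,2]
    m=((Z>.165)&(Z<.2)&(P[...,0]>.35)&(P[...,0]<1)&(np.abs(P[...,1])<.4)).astype(np.uint8)
    k,l,st,_=cv2.connectedComponentsWithStats(m)
    for i in range(1,k):
        if st[i,4]<800: continue
        q=P[l==i];r=cv2.minAreaRect((q[:,:2]*1000).astype(np.float32))
        print(n,st[i],"z",np.median(q[:,2]),r);print(cv2.boxPoints(r).round())
        # subset box top only (not wood)
        q=P[(l==i)&~w];r=cv2.minAreaRect((q[:,:2]*1000).astype(np.float32));print(" box only",r)
    b=P[w&(Z>.1)&(Z<.21)&(P[...,0]>.5)&(np.abs(P[...,1])<.1)]
    print(n,"tall stuff between",b.shape)
    m=(Z>.188)&(Z<.3)&(P[...,0]>.45)&(P[...,0]<.95)&(P[...,1]>-.3)&(P[...,1]<.3)
    for y0,y1 in((-.3,-.1),(-.1,.05)):
        q=P[m&(P[...,1]>y0)&(P[...,1]<y1)]
        if len(q):print(y0,len(q),np.median(q,0),q.min(0),q.max(0))
E
```

```text
top [ 289  109   57   86 4240] z 0.17966797509842097 ((658.9678344726562, -175.8648681640625), (236.62457275390625, 150.333740234375), 1.3881419897079468)
[[ 539. -104.]
 [ 543. -254.]
 [ 779. -248.]
 [ 775.  -98.]]
 box only ((658.9678344726562, -175.8648681640625), (236.62457275390625, 150.333740234375), 1.3881419897079468)
top [ 146  115   92   92 7235] z 0.17949646666293484 ((633.7347412109375, 174.33334350585938), (237.09878540039062, 240.68310546875), 5.308451175689697)
[[505. 283.]
 [527.  44.]
 [763.  65.]
 [741. 305.]]
 box only ((633.83349609375, 174.31396484375), (236.91061401367188, 240.68310546875), 5.3233842849731445)
top tall stuff between (166, 3)
-0.3 359 [ 0.72400652 -0.16710062  0.25549792] [ 0.54576074 -0.1924201   0.18817713] [ 0.75168991 -0.12095414  0.26459898]
-0.1 52 [0.61463283 0.01272998 0.18992997] [0.60092791 0.00163901 0.18803515] [0.6259149  0.02360177 0.19422295]
scene [ 265   88   97   94 6499] z 0.17977847536156655 ((633.7476196289062, 176.3548583984375), (236.43141174316406, 245.56773376464844), 5.599935054779053)
[[504. 287.]
 [528.  43.]
 [763.  66.]
 [739. 310.]]
 box only ((633.7476196289062, 176.3548583984375), (236.43141174316406, 245.56773376464844), 5.599935054779053)
scene [ 234  211  102   82 4825] z 0.17983527309168879 ((659.408447265625, -174.6395263671875), (236.06851196289062, 150.91229248046875), 1.3683454990386963)
[[ 540. -102.]
 [ 543. -253.]
 [ 779. -247.]
 [ 776.  -96.]]
 box only ((659.408447265625, -174.6395263671875), (236.06851196289062, 150.91229248046875), 1.3683454990386963)
scene tall stuff between (390, 3)
-0.3 381 [ 0.73012837 -0.17668799  0.25638862] [ 0.54080423 -0.24703845  0.18804552] [ 0.75561958 -0.11164249  0.26705123]
-0.1 54 [0.61625438 0.01148804 0.19034056] [6.03229784e-01 4.69895514e-05 1.88025724e-01] [0.62742597 0.0247117  0.19585351]
```

```bash
cat >> h.py <<'E'
yaw=np.deg2rad(5.35)
ex=np.array([np.cos(yaw),np.sin(yaw),0]);ey=np.array([-np.sin(yaw),np.cos(yaw),0]);ez=np.array([0,0,1.])
hinge=np.array([.505,.284,0])+.016*ex
def W(x,y,z): # relative to hinge axis: x into cupboard, y left
    return hinge+x*ex+y*ey+np.array([0,0,z])
def R(th,s=1): # tool down; tool y axis along s*(direction at world angle th)
    x=-ez;y=s*np.array([np.cos(th),np.sin(th),0]);return np.stack([x,y,np.cross(x,y)],1)
def doorpt(th,r,off,z): # point off metres inside from inner face
    # door direction at angle th: shut -ey ; opens toward -ex
    d=-ey*np.cos(th)-ex*np.sin(th); n=ex*np.cos(th)-ey*np.sin(th)
    return hinge+r*d+off*n+np.array([0,0,z])
E
python3 - <<'E'
from h import *
print(W(0,0,0),W(-.016,-.21,.15))
def t(name,p,o):
    q=inverse_kinematics(p,o);print(name,p.round(3),None if q is None else np.round(q,2))
for s in(1,-1):
  t("pre",W(-.06,-.21,.15),R(yaw,s))
  t("press",W(-.016-.011,-.21,.15),R(yaw,s))
  for b in((-.2,-.45,.15),(-.2,-.5,.15),(-.2,-.5,.3),(-.2,-.21,.3),(-.2,-.3,.4)): t("back",W(*b),R(yaw,s))
  t("ins",doorpt(.14,.225,0,.15),R(yaw,s))
  for a in(.3,.6,.9,1.2,1.4,1.6): t(a,doorpt(a,.2,.012,.15),R(yaw-a,s))
E
```

```text
[0.5209303  0.28549183 0.        ] [0.52458029 0.07491482 0.15      ]
pre [0.481 0.071 0.15 ] [-0.89  0.38  0.83  2.12 -0.39  0.8  -1.3 ]
press [0.514 0.074 0.15 ] [-0.84  0.43  0.79  2.04 -0.41  0.83 -1.29]
back [ 0.364 -0.181  0.15 ] [-0.44  0.24  0.93  2.28 -0.29  0.73 -0.78]
back [ 0.368 -0.231  0.15 ] [-0.31  0.31  0.93  2.23 -0.36  0.76 -0.61]
back [ 0.368 -0.231  0.3  ] [-0.41 -0.01  0.89  2.05  0.01  1.1  -1.  ]
back [0.341 0.058 0.3  ] [-0.97 -0.22  0.58  2.19  0.13  1.14 -1.93]
back [ 0.35  -0.032  0.4  ] [-0.7  -0.28  0.51  2.01  0.14  1.38 -1.7 ]
ins [0.51  0.061 0.15 ] [-0.84  0.43  0.82  2.05 -0.43  0.83 -1.25]
0.3 [0.492 0.087 0.15 ] [-0.88  0.39  0.78  2.09 -0.38  0.81 -1.65]
0.6 [0.434 0.105 0.15 ] [-1.22  0.42  1.13  2.21 -0.53  0.82 -1.83]
0.9 [0.385 0.138 0.15 ] [-1.39  0.32  1.14  2.28 -0.43  0.77 -2.33]
1.2 [0.347 0.185 0.15 ] [ 0.4   0.37 -1.16  2.23  0.47  0.82  2.54]
1.4 [0.331 0.222 0.15 ] [-0.48  0.18 -0.23  2.25  0.06  0.72  2.64]
1.6 [0.322 0.261 0.15 ] [-0.55  0.2  -0.25  2.22  0.08  0.73  2.34]
pre [0.481 0.071 0.15 ] [-0.49  0.3   0.31  2.1  -0.13  0.7
[... 211 characters left out ...]
0.79  2.64]
back [ 0.368 -0.231  0.3  ] [ 0.7   0.04 -0.24  2.    0.01  1.1   2.12]
back [0.341 0.058 0.3  ] [-0.76 -0.18  0.41  2.18  0.08  1.13  1.27]
back [ 0.35  -0.032  0.4  ] [-0.86 -0.32  0.63  2.01  0.19  1.4   1.37]
ins [0.51  0.061 0.15 ] [-0.46  0.34  0.32  2.04 -0.15  0.78  1.61]
0.3 [0.492 0.087 0.15 ] [-0.52  0.32  0.32  2.07 -0.14  0.77  1.25]
0.6 [0.434 0.105 0.15 ] [-0.63  0.24  0.34  2.18 -0.12  0.74  0.86]
0.9 [0.385 0.138 0.15 ] [-0.75  0.18  0.34  2.26 -0.09  0.71  0.42]
1.2 [0.347 0.185 0.15 ] [-0.88  0.16  0.32  2.29 -0.07  0.71 -0.05]
1.4 [0.331 0.222 0.15 ] [-0.98  0.16  0.31  2.28 -0.08  0.71 -0.35]
1.6 [0.322 0.261 0.15 ] [-1.06  0.19  0.32  2.25 -0.09  0.72 -0.62]
```

```bash
python3 - <<'E'
from h import *
command_gripper(0.0,20)
movep(W(-.15,-.21,.27),R(yaw,-1))
move_l(W(-.06,-.21,.15),feed=.2)
p,d=camera("scene");cv2.imwrite("pics/pre.png",p[60:280,160:420,::-1].repeat(2,0).repeat(2,1))
P=pts("scene",d); 
s=sense();print(s["time_s"],s["position"],s["finger_gap"],s["wrist_force"])
f0=s["wrist_force"]
print(move_l(W(-.016-.008,-.21,.15),feed=.03,until_force=2))
s=sense();print(s["time_s"],(s["position"]-hinge)@ex,s["wrist_force"]-f0)
E
```

```text
4.0917 [0.48070316 0.07088359 0.15076422] -3.560725002042739e-05 [ 0.1044978  -0.0551724  -0.84269222]
True
5.0667 -0.028954229963942195 [-0.44257472  0.55660088 -0.18644032]
```

View pics/pre.png

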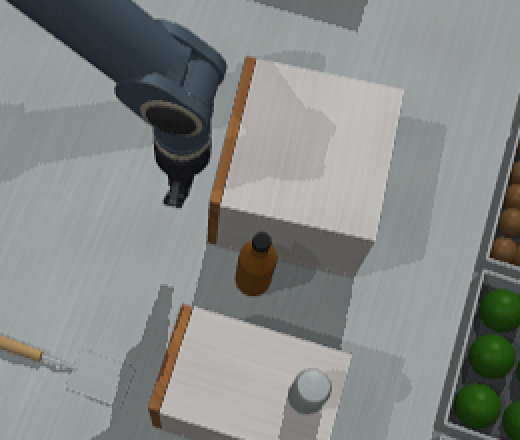

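The picture shows the closed gripper at (178,190), ahead of the door's free-edge end. Contact came at about 13 mm from the expected face, which matches the finger half-width. I'll press on in small steps and watch the force.

```bash
python3 - <<'E'
from h import *
x0=-.029
for k in range(1,7):
    move_l(W(x0+.001*k,-.21,.15),feed=.02); s=sense()
    print(round(s["time_s"],2),round(1000*((s["position"]-hinge)@ex),2),s["wrist_force"].round(2))
    if -s["wrist_force"]@ex>7: break
E
```

```text
5.32 -28.77 [-2.38  0.17 -0.56]
5.57 -28.17 [-5.13 -0.65  0.35]
5.82 -27.02 [-5.38 -0.87  0.17]
6.07 -25.77 [-4.88 -2.04 -0.44]
6.32 -24.51 [-4.54 -2.05 -2.01]
6.57 -23.27 [-4.02 -1.97 -1.33]
```

```bash
python3 - <<'E'
from h import *
move_l(W(-.08,-.21,.15),feed=.15)
move_l(W(-.2,-.21,.3),feed=.25)
sleep(.5)
for n in("top","scene"):
    p,d=camera(n);cv2.imwrite(f"pics/{n}1.png",p[60:280,100:380,::-1].repeat(2,0).repeat(2,1));np.savez(n+"1.npz",p=p,d=d)
    P=pts(n,d);Z=P[...,2];m=wood(p)&(Z>.172)&(Z<.19)&(P[...,0]>.4)&(P[...,1]>.02)&(P[...,1]<.32)
    q=P[m][:,:2]; c=q.mean(0);v=np.linalg.svd(q-c)[2][0] if len(q) else None
    i=q[:,1].argmin(); print(n,len(q),"dir",v,"angle",np.arctan2(-v[0]*np.sign(v[1])*-1,abs(v[1]))+yaw,"edge",q[i])
s=sense();print(s["time_s"],s["position"])
E
```

```text
top 466 dir [0.20457602 0.97885068] angle 0.2994056664440236 edge [0.46973163 0.05075622]
scene 431 dir [-0.20463858 -0.9788376 ] angle 0.2994695791119834 edge [0.46948451 0.05053031]
8.6167 [0.34140226 0.05774255 0.29993941]
```

View pics/top1.png

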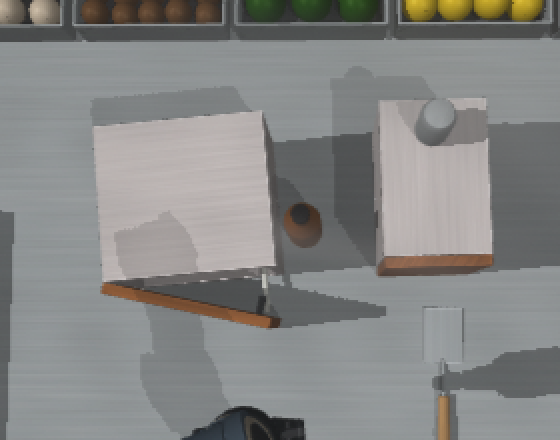

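View pics/scene1.png

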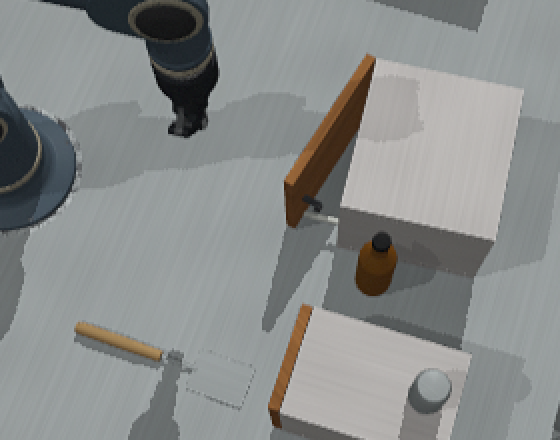

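The door is ajar at 0.30 rad (both views agree) with the bottle, narrow door, shaker and scraper undisturbed. Next I'll insert the closed fingers from above, midway between the door and the front.

```bash
python3 - <<'E'
from h import *
movep(doorpt(.16,.213,0,.29),R(yaw-.16,-1))
s=sense();print(s["time_s"],s["position"],s["wrist_force"].round(2))
print("hit",move_l(doorpt(.16,.213,0,.15),feed=.12,until_force=6))
s=sense();print(s["time_s"],s["position"],s["wrist_force"].round(2))
for n in("top","scene"):
    p,d=camera(n);cv2.imwrite(f"pics/{n}2.png",p[60:280,100:380,::-1].repeat(2,0).repeat(2,1))
E
```

```text
9.325 [0.50603832 0.07289677 0.28951129] [-0.98 -0.22 -0.19]
hit False
10.6417 [0.50727722 0.07301593 0.15068635] [-0.04 -0.25  0.43]
```

View pics/scene2.png

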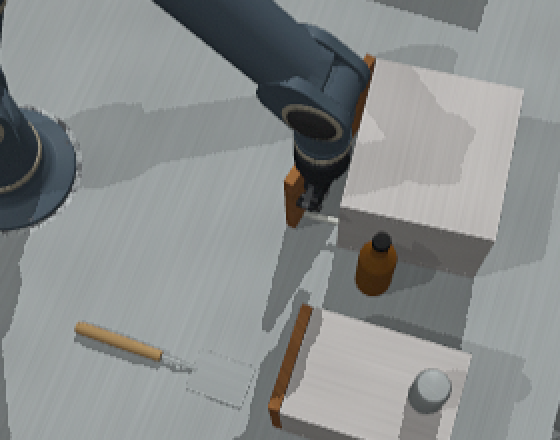

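View pics/top2.png

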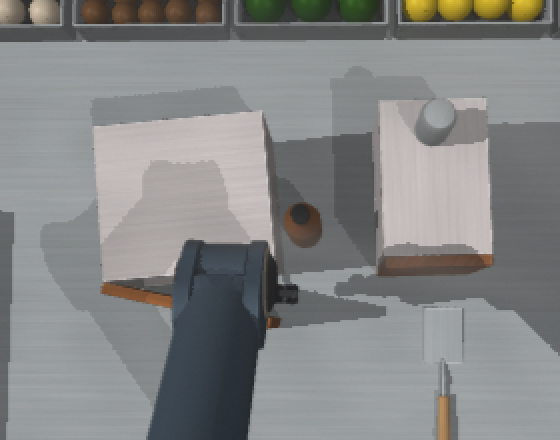

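The closed fingers (about (310,195) in the scene crop) are behind the door with no contact force. Now I'll sweep the door open.

```bash
python3 - <<'E'
from h import *
for a in np.linspace(.3,1.56,8):
    r=.213-.013*(a-.3)/1.26
    move_l(doorpt(a,r,.0125,.15),R(yaw-a,-1),feed=.1); s=sense()
    print(round(a,2),round(s["time_s"],2),s["position"].round(3),s["wrist_force"].round(1))
# back off away from door a bit, then up
a=1.56
move_l(doorpt(a,.2,.05,.15),feed=.1)
for n in("top","scene"):
    p,d=camera(n);cv2.imwrite(f"pics/{n}3.png",p[60:320,100:380,::-1].repeat(2,0).repeat(2,1))
s=sense();print(s["time_s"],s["position"],s["wrist_force"].round(2))
E
```

```text
0.3 11.07 [0.49  0.075 0.15 ] [ 0.9 -0.4 -0.7]
0.48 11.6 [0.454 0.085 0.15 ] [0.  0.1 0.1]
0.66 12.12 [0.42  0.102 0.15 ] [ 0.6  0.6 -0. ]
0.84 12.65 [0.39  0.125 0.15 ] [0.1 0.4 0.5]
1.02 13.18 [0.365 0.152 0.15 ] [-0.9  0.2  0.3]
1.2 13.69 [0.345 0.183 0.15 ] [ 0.1 -0.1 -0.5]
1.38 14.21 [0.331 0.216 0.15 ] [ 0.5 -0.4  0.6]
1.56 14.72 [0.324 0.251 0.15 ] [-0.6  0.5 -0.7]
15.3417 [0.32733297 0.21530115 0.15012685] [-0.15 -0.21  0.15]
```

View pics/scene3.png

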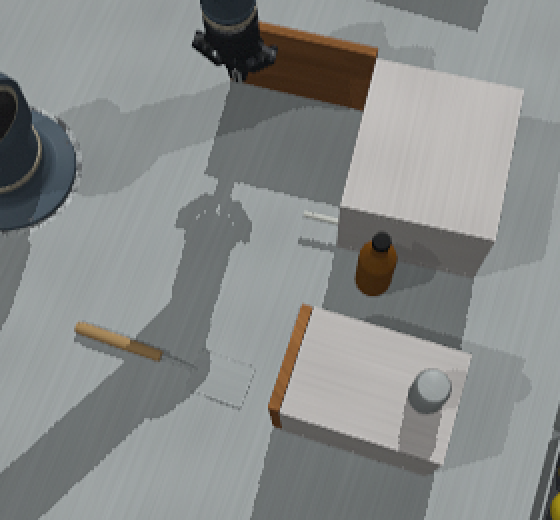

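The door is wide open, with its inner face visible at (315,70). I'll lift clear of it and measure the angle.

```bash
python3 - <<'E'
from h import *
move_l(np.array([.335,.18,.34]),feed=.15)
movep(np.array([.36,-.12,.36]),R(yaw-.8,-1))
sleep(.3)
for n in("top","scene"):
    p,d=camera(n);cv2.imwrite(f"pics/{n}4.png",p[40:320,80:380,::-1].repeat(2,0).repeat(2,1))
    P=pts(n,d);Z=P[...,2];m=wood(p)&(Z>.172)&(Z<.19)&(P[...,0]>.2)&(P[...,0]<.55)&(P[...,1]>.2)&(P[...,1]<.4)
    q=P[m][:,:2].astype(float);c=q.mean(0);v=np.linalg.svd(q-c)[2][0];v*=-np.sign(v[0])
    print(n,len(q),"door dir",v,"angle",np.arctan2(v@-ex[:2],v@-ey[:2]),q.min(0),q.max(0))
    q=P[(Z>.188)&(Z<.3)&(P[...,0]>.58)&(P[...,1]>-.1)&(P[...,1]<.05)];print("oil",np.median(q,0))
    q=P[(Z>.24)&(Z<.28)&(P[...,0]>.66)&(P[...,1]>-.26)&(P[...,1]<-.1)];print("shaker",np.median(q,0))
s=sense();print(s["time_s"],s["position"],s["wrist_force"].round(2))
E
```

```text
top 559 door dir [-0.997036   -0.07693647] angle 1.5871588706654522 [0.28371306 0.26541329] [0.51667135 0.29689523]
oil [0.61436805 0.01255868 0.1896439 ]
shaker [ 0.72826854 -0.16911206  0.25807363]
scene 447 door dir [-0.99695842 -0.07793526] angle 1.586157067362972 [0.28438506 0.26472288] [0.51843353 0.29748854]
oil [0.61449727 0.01292211 0.1908448 ]
shaker [ 0.73167954 -0.17308751  0.25811784]
18.5 [ 0.36009543 -0.11970382  0.35997922] [-0.27  0.51 -0.84]
```

View pics/top4.png

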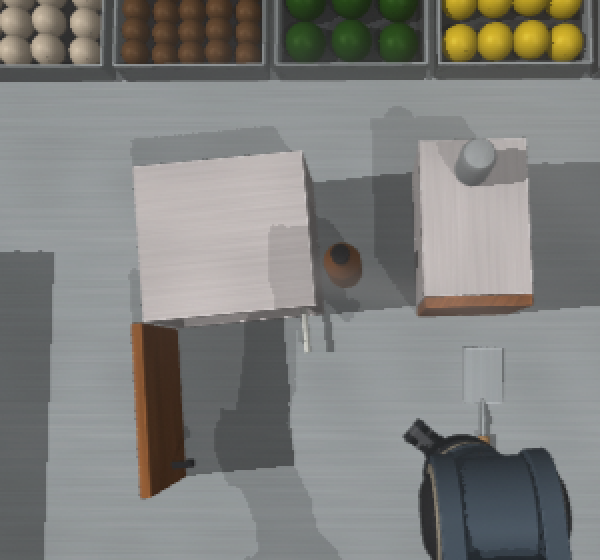

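The door stands at 1.587 rad, square to the front. The narrow door is shut, the other things are unmoved, and the arm is clear, so I'm handing in.

```bash
python3 -c "
from rig import *
finish_job()"
```

```text
the job is handed in; nothing more can be done
```

The wide cupboard's door is open, about square to its front, and the job is handed in; no verdict is reported.

- **What I did:** I pressed the door about 5.5 mm in near its free edge with the closed fingers, at up to about 5.4 N, until the catch let go. I then backed off, and the door sprang to 0.30 rad. I lowered the closed fingers behind the free edge, well above the rod and hook, and pushed the door open from inside with their outer side.
- **Last checks:** The door stands at 1.587 rad in the top view and 1.586 rad in the scene view. The narrow door looks shut. The bottle measures within about 2 mm of where it was.
- **Looser checks:** The shaker looks unmoved, but its two views differ by about 4 mm, both before and after. I checked the scraper by eye only, and the arm partly hid it in the final top view.
- **Forces and time:** I read no more than about 6 N at the wrist. The clock was at about 18.5 s at hand-in, with the arm clear of everything.

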